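# Clamp the painting panel in the table easel

### The job

The painting panel lies loose on the low table easel, a little short of the bottom ledge. With a fingertip press the black button on the upper holder right in and keep it pressed while you push the holder down the mast, until the panel is seated on the ledge and held fast between ledge and holder; then let go of the button so that the holder locks there. Do not lift the panel off the easel, and leave the other things on the table where they are.

Things in the scene. Friction and masses are not known exactly. Their poses are not given: they have to be found in the camera images.
- easel: Low wooden table easel, fixed. Origin on the table under the mast; x level, towards the mast's top, y across, z up. Its working plane rises 12 degrees along +x, 107 mm above the table at x = 0. Mast: slotted aluminium rail 40 mm wide, x from -320 to +130 mm. Side bars at y = +-100 mm end at x = 10 mm. The bottom ledge, 280 mm wide, stands 26 to 30 mm above the plane.
- ledge_face (a point): Middle of the face of the bottom ledge on which the panel's lower edge has to rest, 9 mm above the working plane; axes as the easel's.
- panel_mid (a point): Centre (half its thickness) of the loose painting panel: board on a plywood frame, half-finished landscape, 180 mm along the slope, 240 mm across, 18 mm thick, about 0.35 kg. It lies on the sloping bars; x up the slope, z out of the painted face. Its lower edge starts about 5 mm short of the ledge: its centre is 95 mm up the slope from ledge_face, seated 90 mm.
- jaw_face (a point): Middle of the upper holder's rubber-faced jaw (90 mm wide), which meets the panel's upper edge; 9 mm above the working plane. x up the slope, z out of it. A lip on the jaw reaches 8 mm over the panel with 3 mm of air. The grey metal holder is a saddle 64 mm wide on the mast, reaching from the jaw 85 mm up the slope; its top is 20 mm above the plane.
- release_top (a point): Centre of the top face of the black push button on the holder; moves with both. 36 mm along the slope (x) by 34 mm across (y), z out of the slope. 30 mm above the working plane, 10 mm proud of the saddle, 52 mm up the slope from the jaw face. Its up-slope side and flanks are open; down the slope stands the finger stop.
- stop_top (a point): Middle of the top edge of the holder's finger stop, a grey wall 44 mm across and 8 mm thick just down the slope from the button; it rises 13 mm above the unpressed button. Its button-side face is 20 mm down the slope from the button's centre: a fingertip on the button can push the holder down the mast by it. x up the slope, z out of it.
- release (a joint): Travel of the button into the holder, m: 0 out, 0.008 fully in. A spring resists: about 4.5 N at first, 7 N fully in. It works a brake in the mast's slot: out, the holder is held fast (more than 25 N); with the button more than half-way in it slides freely; let go, it brakes at once wherever it is.
- holder (a joint): Position of the holder on the mast, m: 0 at the top of the mast, growing as it slides down towards the ledge; 0.145 when it meets the panel as the panel lies at first, 0.150 when the panel is seated on the ledge. Sliding it takes about 1 N, pushing the panel along 2 to 5 N more; a push of about 10 N seats it firmly.
- tube_short: Loose white metal paint tube, 95 mm long, 34 mm wide, 26 mm high, lying on the table beside the easel; origin at the centre of its underside. Leave it.
- medium_jar: Loose amber glass jar with a metal cap, 52 mm across, 62 mm high, standing on the table close beside the upper half of the mast; origin at the centre of its underside. Leave it.
- oil_bottle: Loose small green glass bottle with a black cap, 42 mm across, 78 mm high, standing on the table close beside the upper half of the mast (on the other side from the jar); origin at the centre of its underside. Leave it.
- brush_loose: Loose round paint brush, 200 mm long, 11 mm thick, lying on the table beyond the top of the mast; origin at its middle, on the table; hair to its +x. Leave it.
- palette_knife: Loose palette knife, about 215 mm long, 18 mm high at the wooden handle, lying beside the easel; origin near its middle, on the table. Leave it.
- tape_roll: Loose roll of paper tape lying flat, 96 mm across, 25 mm high, beyond the top of the mast; origin at the centre of its underside. Leave it.

How it is judged:
On the way, in this order (a step that is already met when the one before it is completed fails the run):
1. the button is pressed in, the holder still up the mast (value of joint release above 0.0035 m and value of joint holder below 0.1 m), for 0.1 s.
2. the holder is well down the mast with the button still held in (value of joint release above 0.002 m and value of joint holder above 0.12 m), for 0.05 s.
At the end, for the whole second after the job is handed in: The holder is within 2.5 mm of its place against the seated panel, locked (button out, less than 1 mm in) and still; the panel lies flat on the bars with its lower edge on the ledge (within 2.5 mm) (value of joint holder above 0.1475 m and value of joint release below 0.001 m and velocity of joint holder between -0.005 and 0.005 m/s and x of panel_mid in the frame of ledge_face between 0.0855 and 0.0905 m and angle between panel_mid's own z axis and vertical between 0.18 and 0.24 rad); the robot touches nothing.
It fails at once if the panel is lifted off the easel (z of panel_mid in the frame of easel above 0.086 m or angle between panel_mid's own z axis and vertical above 0.3 rad).
It fails at once if the holder is forced along the mast with its brake on (value of joint release below 0.001 m and (velocity of joint holder above 0.02 m/s or velocity of joint holder below -0.02 m/s)).
It fails at once if another thing on the table is disturbed (moved more than 20 mm) (distance of any of tube_short, medium_jar, oil_bottle, brush_loose, palette_knife, tape_roll from where it was at the start of the episode above 0.02 m).
It also fails if it takes over 40 s, if anything falls off the work surface, if the arm or the gripper's body presses on something with over 40 N, if the wrist force passes 120 N, or if a joint passes its speed limit or range.

### The arm

A 7-joint arm with a two-finger parallel gripper is mounted at the origin on the work surface. World frame = base frame: x ahead of the robot, y to its left, z up, the work surface at z = 0. Lengths are in m, angles in rad, forces in N, time in s.
With the tool pointing down it reaches from about 0.4 to 0.925 m from the base axis. Payload 5.6 kg.
Tool frame: the origin (TCP) lies at the very end of the fingers, on their centre line; the grasp point (between the pads) lies 19 mm behind it; z points along the fingers, y is the line along which they close (so a half turn about z gives the same grasp; the last joint's range is limited). The gripper opens to 85 mm and grips with 20 to 120 N. Pads are 22 mm wide; open, the fingers measure 114 mm over their backs; the gripper's body (76 mm by 85 mm) begins 54 mm behind the grasp point. The pads swing forward as they close: fully open they stand 13 mm farther back than shut.
Start: joints at [-1.192, 0.468, -0.012, 1.603, 0.006, 1.071, -0.056], TCP at [0.266, 0.593, 0.231] pointing down, gripper open.
Joint ranges: [-2.53, 2.53], [-0.31, 2.02], [-1.57, 1.55], [0.28, 2.44], [-1.29, 4.43], [0.15, 1.84], [-2.92, 2.92]. Speed limits (rad/s): [2.57, 2.57, 3.14, 3.14, 3.14, 3.14, 3.14].

### API

Orientations are given as a 3x3 rotation matrix whose columns are the frame's x, y, z axes.
In Python, from rig import * gives the robot as it stands. The module is installed in compiled form; this text tells all that it offers. Calls block until the motion is done:
- movep(position, orientation): joint-space move of the TCP to a pose.
- move_l(position, rotation=None, velocity=0.15): straight line of the TCP; rotation=None keeps the orientation; velocity is the mean speed in m/s.
- movej(angles): joint-space move.
- set_gripper(opening, strength=None): opening from 0.0 (shut) to 1.0 (fully open); strength is the grip in N (None keeps the last); returns when the fingers have stopped.
- sleep(seconds).
- inverse_kinematics(position, orientation): joint angles nearest the present ones, or None.
- read_state(): the state.
- camera(name): name is "scene" or "top" or "wrist"; returns the picture (420x560x3 uint8, red, green, blue); there is no depth.
- camera_params(name): a dict with "intrinsics" (3x3 intrinsics, pixels), "R" (3x3) and "t" (3): a world point X has camera coordinates R X + t; the wrist camera has in their place "hand_eye" (4x4, takes a point from camera to tool coordinates, whose origin is the TCP and whose axes are the flange's). Camera axes: x right, y down, z forward; pixel columns grow to the right and rows downward; lengths in m; the calibration is good to about 2 mm. A picture is of the moment at which its call begins: read the wrist's pose just before it. camera_params takes no time and is no camera call.
A pose or a line that the arm cannot do raises PlanningError and nothing moves.
- sign_off(): hands the job in; it is judged then, once.
The state is a dict: "t": time; "joint_pos": joint angles; "qvel": joint speeds; "tau": joint torques, N m; "tool_pos": TCP position; "orientation": TCP orientation; "force": force on the tool from outside, world axes, zero at the start; "torque": the same for the moment, N m; "grip_width": opening from 0.0 (shut) to 1.0 (fully open); "gripper_force": force on a finger pad.
Only numpy, scipy, OpenCV 4.12 (cv2) and the standard library are available. Lean on these libraries where they do the work, as an engineer would, in place of code of your own. Each camera call takes 0.05 s, during which the arm holds its last target. There are 200 camera calls.

## Working session

There is one attempt and no reset: what is moved stays moved. The work goes in short steps, each a Python script; the robot and the scene stay as the last script left them, time stands still between calls to the robot, and variables do not carry over. Pictures are saved under pics/ and viewed, at most 10 in all, crops included, and the job is handed in when it is done.

```bash
mkdir -p pics
python3 - <<'E'
from rig import *
import cv2, numpy as np
for n in ("scene","top"):
    im=camera(n); cv2.imwrite(f"pics/{n}0.png",im[:,:,::-1])
    p=camera_params(n); print(n,{k:np.round(v,4).tolist() for k,v in p.items()})
s=read_state(); print(s["t"],s["tool_pos"],np.round(s["orientation"],3).tolist(),s["grip_width"])
print(camera_params("wrist"))
E
```

```text
scene {'intrinsics': [[519.21, 0.0, 278.0471], [0.0, 519.21, 206.7239], [0.0, 0.0, 1.0]], 'R': [[0.7369, 0.676, 0.0036], [0.4681, -0.5064, -0.7242], [-0.4877, 0.5353, -0.6896]], 't': [-0.5011, -0.1835, 1.6389]}
top {'intrinsics': [[426.849, 0.0, 280.2035], [0.0, 426.849, 206.8914], [0.0, 0.0, 1.0]], 'R': [[0.0227, -0.9997, -0.0061], [-0.993, -0.0218, -0.1164], [0.1162, 0.0087, -0.9932]], 't': [0.0698, 0.6401, 0.9001]}
0.1 [0.26595768 0.59253289 0.2304232 ] [[-0.912, 0.409, -0.001], [0.409, 0.912, -0.002], [-0.0, -0.002, -1.0]] 1.0027038368598344
{'intrinsics': array([[317.19380446,   0.        , 280.96888525],
       [  0.        , 317.19380446, 214.57870389],
       [  0.        ,   0.        ,   1.        ]]), 'hand_eye': array([[ 5.10601778e-04, -9.57528719e-01, -2.88337463e-01,
         7.42739311e-02],
       [ 9.99999588e-01,  7.05470118e-04, -5.71921280e-04,
        -1.57075129e-03],
       [ 7.51044514e-04, -2.88337052e-01,  9.57528684e-01,
        -1.42732308e-01],
       [ 0.00000000e+00,  0.00000000e+00,  0.00000000e+00,
         1.00000000e+00]])}
```

View pics/top0.png

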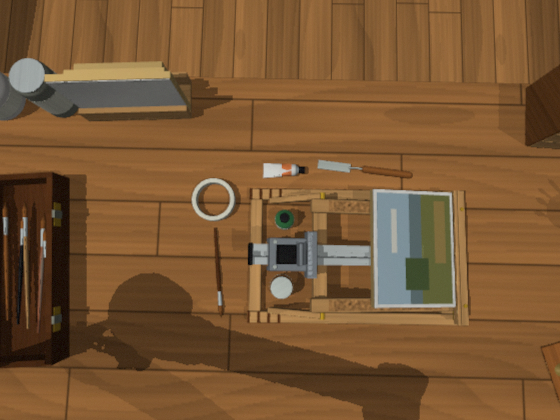

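View pics/scene0.png

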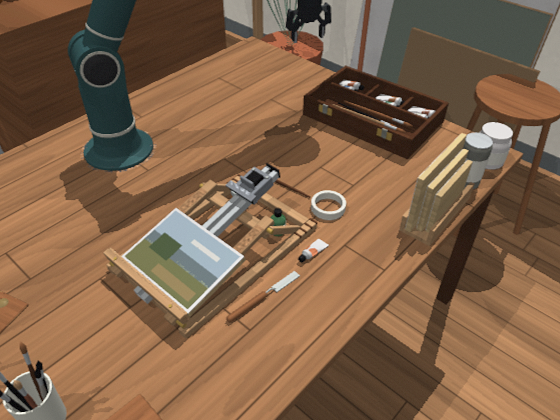

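Run:
```python
import cv2,numpy as np
a=cv2.imread("pics/top0.png")[225:285,240:340]; a=cv2.resize(a,None,fx=8,fy=8,interpolation=cv2.INTER_CUBIC)
cv2.imwrite("pics/topc.png",a)
b=cv2.imread("pics/scene0.png")[155:230,200:300]; b=cv2.resize(b,None,fx=8,fy=8,interpolation=cv2.INTER_CUBIC)
cv2.imwrite("pics/scenec.png",b)
```

```text
(no output)
```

View pics/topc.png

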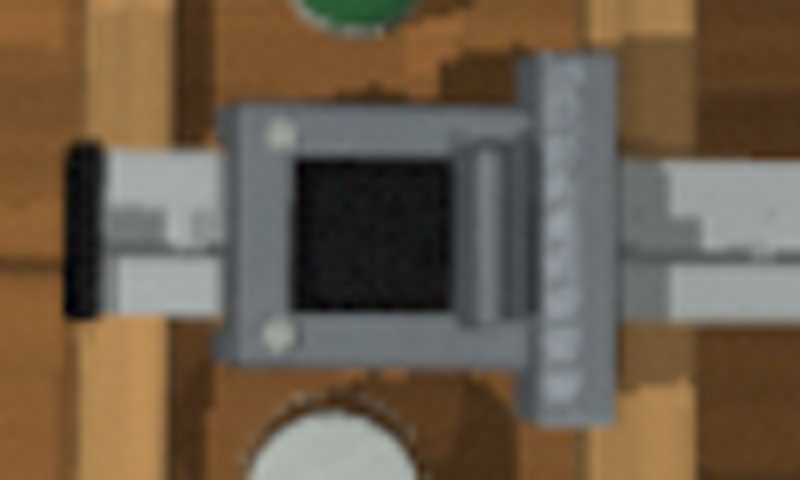

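View pics/scenec.png

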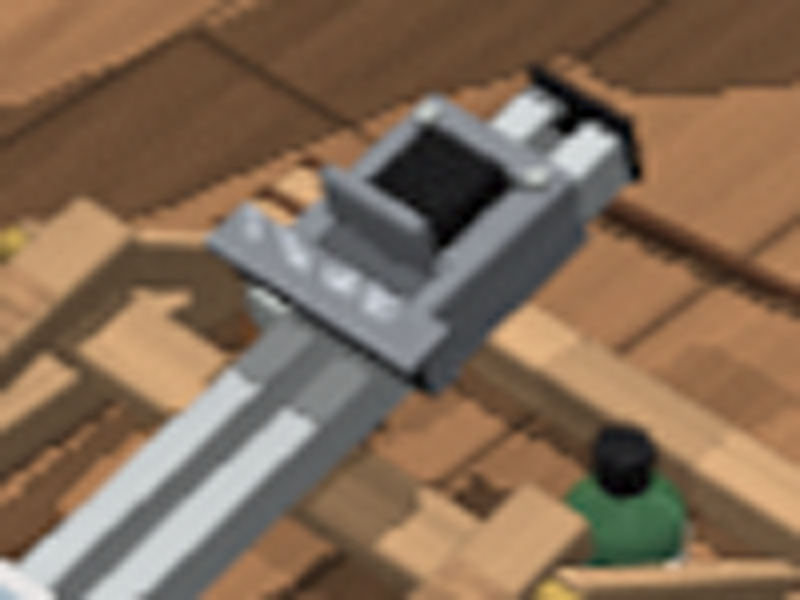

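```bash
cat > fit.py <<'E'
import numpy as np, json
from rig import camera_params
from scipy.optimize import least_squares
c,s=np.cos(np.radians(12)),np.sin(np.radians(12))
P={n:camera_params(n) for n in("top","scene")}
def proj(n,X):
    p=P[n]; v=p["intrinsics"]@(p["R"]@X+p["t"]); return v[:2]/v[2]
T=lambda u,v:((u+.5)/8-.5+240,(v+.5)/8-.5+225)
S=lambda u,v:((u+.5)/8-.5+200,(v+.5)/8-.5+155)
def world(q,a,y,z):  # slope coords -> world
    ex,ey,yaw=q[:3]; e=np.array([a*c-z*s,y,.107+a*s+z*c])
    C,Sn=np.cos(yaw),np.sin(yaw)
    return np.array([ex+C*e[0]-Sn*e[1],ey+Sn*e[0]+C*e[1],e[2]])
# (cam,pixel,ref(3=button,4=panel),da,y,z); easel y = -world x roughly
O=[("top",T(294,160),3,.018,-.017,.03),("top",T(455,160),3,-.018,-.017,.03),("top",T(455,310),3,-.018,.017,.03),("top",T(293,311),3,.018,.017,.03),
("scene",S(428,127),3,.018,.017,.03),("scene",S(512,178),3,.018,-.017,.03),
("scene",S(325,168),3,-.020,.022,.043),
("top",(373,190),4,.09,-.12,.018),("top",(453,192),4,-.09,-.12,.018),("top",(456,307),4,-.09,.12,.018),("top",(374,306.5),4,.09,.12,.018),
("scene",(178,209),4,.09,.12,.018),("scene",(243,256),4,.09,-.12,.018)]
def res(q):
    r=[np.array(proj(n,world(q,q[k]+da,y,z)))-px for n,px,k,da,y,z in O]
    return np.ravel(r)
E
python3 - <<'E'
from fit import *
from rig import inverse_kinematics
q=least_squares(res,[.5,.1,1.57,.1,-.15],loss="soft_l1").x
print(np.round(q,4),"h=",q[4]+.287-q[3]); print(np.round(res(q).reshape(-1,2),1).tolist())
print(world(q,q[3],0,.03),world(q,q[4],0,.018))
np.save("q.npy",q)
E
```

```text
[ 0.5381  0.0325  1.6226  0.0431 -0.2315] h= 0.01241672300261732
[[1.1, 0.2], [-0.8, -0.2], [-0.2, -1.2], [1.7, -0.8], [1.1, 0.4], [0.7, -0.5], [1.9, 0.8], [-2.1, 2.7], [-3.8, 0.9], [1.9, -0.4], [3.4, 4.8], [-5.6, -0.1], [0.1, -0.9]]
[0.5362076  0.06837186 0.14530394] [ 0.54998958 -0.19735902  0.07647709]
```

Run:
```python
from fit import *
import fit
B=[o for o in O if o[2]==3]; Pn=[o for o in O if o[2]==4]
for name,L in(("button",B),("panel",Pn)):
    def r(q,L=L): return np.ravel([proj(n,world([q[0],q[1],q[2]],(q[3] if name=="button" else q[3])+da,y,z))-px for n,px,k,da,y,z in L])
    f=least_squares(r,[.538,.03,1.58,.04 if name=="button" else -.23],loss="soft_l1")
    k=f.x[3]; print(name,np.round(f.x,4),"pt",world(f.x,k,0,.03),np.round(r(f.x).reshape(-1,2),1).tolist())
    print(np.round(np.sqrt(np.diag(np.linalg.pinv(f.jac.T@f.jac))),4))
import cv2
a=cv2.imread("pics/top0.png")[180:320,340:475]; b=cv2.imread("pics/scene0.png")[190:330,100:260]
v=np.hstack([cv2.resize(a,(400,415),interpolation=cv2.INTER_CUBIC),cv2.resize(b,(400,350),interpolation=cv2.INTER_CUBIC) if 0 else cv2.copyMakeBorder(cv2.resize(b,(400,350)),0,65,0,0,cv2.BORDER_CONSTANT)])
cv2.imwrite("pics/pan.png",v)
```

```text
button [0.5356 0.0309 1.5963 0.0445] pt [0.53467978 0.06813095 0.14559161] [[1.4, 0.8], [-0.4, 0.8], [-0.3, -0.2], [1.6, -0.2], [0.9, 0.1], [0.2, -0.6], [1.4, 0.2]]
[0.0021 0.0113 0.0441 0.0111]
panel [ 0.5533  0.0145  1.5749 -0.2118] pt [ 0.55421973 -0.19891874  0.09231444] [[0.6, -1.7], [-0.8, 0.6], [-0.5, -0.2], [0.4, 0.8], [-1.6, -1.1], [1.2, 1.0]]
[0.0025 0.0159 0.0087 0.017 ]
```

View pics/pan.png

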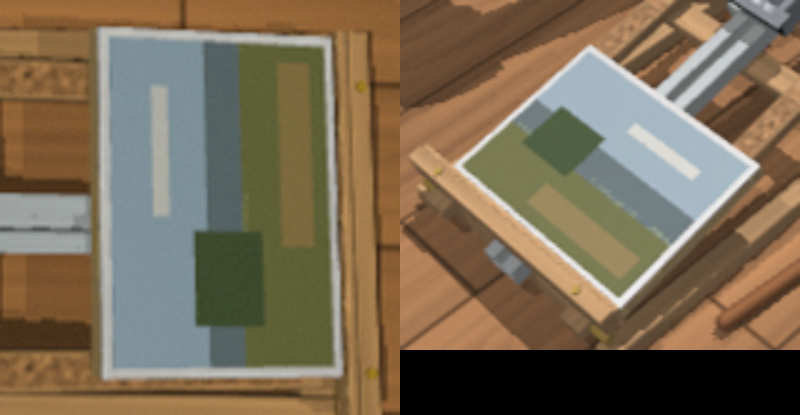

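Run:
```python
from fit import *
p=P["top"];K,R,t=p["intrinsics"],p["R"],p["t"]
def bp(u,v,z):
    d=R.T@np.linalg.solve(K,[u,v,1]); o=-R.T@t; return o+d*(z-o[2])/d[2]
A=lambda u,v:(340+u/2.963,180+v/2.963)
for a,b in((A(368,35),A(378,412)),(A(331,38),A(343,375))):
    d=bp(*a,.07)-bp(*b,.07); print("yaw from level line",np.arctan2(d[1],d[0])+np.pi/2)
e1=bp(253,254.1,.107+.115*.21); e2=bp(355,255.2,.107-.08*.21); d=e1-e2; print(e1,e2,"mast yaw",np.arctan2(d[1],d[0]))
for z in (.1456,):
  for u,v in((294,160),(455,160),(455,310),(293,311)): print(bp(*T(u,v),z))
```

```text
yaw from level line 1.569636442148711
yaw from level line 1.581995770363298
[0.53355232 0.13420108 0.13115   ] [ 0.53624212 -0.0714654   0.0902    ] mast yaw 1.583874016780565
[0.55271134 0.08892595 0.1456    ]
[0.55358211 0.05026011 0.1456    ]
[0.51786395 0.04960756 0.1456    ]
[0.51674498 0.08831064 0.1456    ]
```

```bash
cat > h.py <<'E'
from rig import *
import numpy as np, cv2
yaw=1.581; c,s=np.cos(np.radians(12)),np.sin(np.radians(12))
Rz=np.array([[np.cos(yaw),-np.sin(yaw),0],[np.sin(yaw),np.cos(yaw),0],[0,0,1]])
U=Rz@[c,0,s]; N=Rz@[-s,0,c]; Y=Rz@[0,1,0]   # up-slope, normal, across
B=np.array([.5345,.069,.1456])               # button top centre
R1=np.column_stack([-U,Y,-N]); R2=np.column_stack([U,-Y,-N])
def pt(a,n,y=0): return B+a*U+n*N+y*Y
def F():
    r=read_state(); f=r["force"]; d=r["tool_pos"]-B
    return np.array([f@U,f@Y,f@N]), np.array([d@U,d@Y,d@N])*1e3, r["t"]
E
python3 - <<'E'
from h import *
q0=read_state()["joint_pos"]; best=None
for R in(R1,R2):
    q=inverse_kinematics(pt(-.006,.07),R); print(None if q is None else np.round(q,2))
    if q is not None:
        d=np.abs(np.array(q)-q0).max()
        if best is None or d<best[0]: best=(d,R)
R=best[1]; np.save("R.npy",R); set_gripper(0.0,40)
movep(pt(-.004,.07),R); move_l(pt(-.004,.022),velocity=.1); sleep(.2)
print(F(),read_state()["grip_width"])
im=camera("scene")[130:220,190:300]; im2=camera("top")[205:295,230:340]
v=np.hstack([cv2.resize(i,(400,327),interpolation=cv2.INTER_CUBIC) for i in(im,im2)])
cv2.imwrite("pics/hov.png",v[:,:,::-1])
w=camera("wrist"); cv2.imwrite("pics/wr.png",w[:,:,::-1])
E
```

```text
[-0.99  0.67  1.36  1.96 -0.9   1.27 -2.4 ]
[-0.48  0.33  0.55  1.94 -0.46  0.99  0.32]
(array([-0.46045874, -0.40310191,  0.98635425]), array([-4.03070604, -0.48625457, 22.6825186 ]), 3.8833) 0.001983872828593886
```

View pics/hov.png

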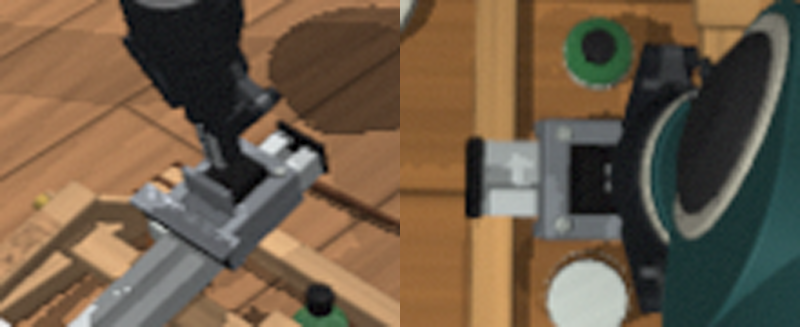

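View pics/wr.png

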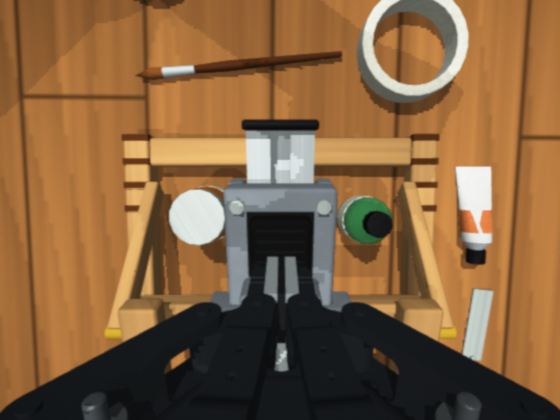

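The tip is centred across the button (wrist columns 265–298, button 248–313) and stands behind the finger stop, clear of the jar and bottle. Next is a guarded press.

```bash
cat > press.py <<'E'
from h import *
f0=F()[0]; n=.010; move_l(pt(-.004,n),velocity=.06); f0=F()[0]; print(f0)
hit=None; log=[]
while n>-.016:
    n-=.001; move_l(pt(-.004,n),velocity=.03)
    f,p,t=F(); f=f-f0; log.append((round(n*1e3,1),np.round(f,1).tolist(),np.round(p,1).tolist(),t))
    if hit is None and f[2]>2.5: hit=n
    if f[2]>7.2 or (hit is not None and hit-n>.0075) or abs(f[0])>6 or abs(f[1])>6: break
for l in log: print(l)
np.save("st.npy",np.r_[n,f0])
E
python3 press.py
```

```text
[ 0.4229354  -0.46891987  0.70181709]
(9.0, [-0.9, 0.7, -0.5], [-4.1, -0.1, 9.1], 4.6333)
(8.0, [-0.3, 0.2, -0.3], [-4.0, -0.0, 8.0], 4.8833)
(7.0, [-1.1, -0.5, -1.0], [-4.0, 0.0, 7.0], 5.1333)
(6.0, [-0.3, 0.5, -0.5], [-4.0, 0.1, 5.9], 5.3833)
(5.0, [-0.3, 1.0, -0.5], [-4.0, 0.0, 4.9], 5.6333)
(4.0, [-0.3, 0.3, -0.4], [-4.0, -0.1, 4.1], 5.8833)
(3.0, [-0.3, 1.2, 2.7], [-4.0, -0.2, 3.2], 6.1333)
(2.0, [-0.4, 1.8, 4.7], [-4.0, -0.1, 2.2], 6.3833)
(1.0, [-0.4, 1.3, 5.0], [-4.1, -0.2, 1.2], 6.6333)
(0.0, [-0.5, 2.2, 5.5], [-4.1, -0.2, 0.2], 6.8833)
(-1.0, [-0.7, 1.4, 5.9], [-4.0, -0.1, -0.8], 7.1333)
(-2.0, [-1.4, 1.1, 6.1], [-4.1, -0.1, -1.7], 7.3833)
(-3.0, [-1.0, 1.2, 5.5], [-4.1, -0.1, -2.7], 7.6333)
(-4.0, [-0.8, 4.4, 11.0], [-4.1, -0.2, -3.0], 7.8833)
```

```bash
cat > slide.py <<'E'
from h import *
st=np.load("st.npy"); n=-.003; f0=st[1:]; a=-.004; log=[]; step=.005
move_l(pt(a,n),velocity=.03)
while a>-.165:
    st_=step if a>-.115 else .001
    if a>-.115 and a<-.02: st_=.008
    a-=st_; move_l(pt(a,n),velocity=.06 if st_>.002 else .02)
    f,p,t=F(); f-=f0; log.append((round(a*1e3,1),np.round(f,1).tolist(),np.round(p,1).tolist(),round(t,2)))
    if f[2]>9.5: n+=.0006
    elif f[2]<4.8: n-=.0006
    if f[0]>(8 if a>-.12 else 10.5) or f[2]>20 or f[2]<2 or t>28: break
for l in log: print(l)
np.save("st2.npy",np.r_[a,n,f0])
E
python3 slide.py
```

```text
(-9.0, [-1.8, 2.0, 5.5], [-9.7, -0.2, -2.6], 8.38)
(-14.0, [-1.9, 3.1, 5.2], [-14.9, -0.1, -2.6], 8.63)
(-19.0, [-1.6, 2.1, 5.2], [-20.0, -0.2, -2.6], 8.88)
(-24.0, [-2.6, 1.2, 5.7], [-25.0, -0.1, -2.6], 9.13)
(-32.0, [-2.3, 2.3, 5.6], [-33.1, -0.2, -2.6], 9.42)
(-40.0, [-2.9, 1.2, 5.1], [-41.1, -0.1, -2.6], 9.7)
(-48.0, [-2.6, 1.8, 6.3], [-49.1, -0.2, -2.6], 9.98)
(-56.0, [-2.9, 1.4, 5.8], [-57.2, -0.2, -2.5], 10.27)
(-64.0, [-2.0, 2.4, 5.6], [-65.2, -0.2, -2.5], 10.55)
(-72.0, [-1.8, 2.4, 5.5], [-73.2, -0.1, -2.6], 10.83)
(-80.0, [-2.8, 1.4, 5.4], [-81.2, -0.2, -2.5], 11.12)
(-88.0, [-1.4, 2.0, 5.6], [-89.2, -0.2, -2.5], 11.4)
(-96.0, [-2.3, 1.5, 5.6], [-97.3, -0.1, -2.5], 11.68)
(-104.0, [-2.4, 2.2, 6.4], [-105.3, -0.2, -2.5], 11.97)
(-112.0, [-2.3, 2.1, 5.5], [-113.3, -0.2, -2.5], 12.25)
(-120.0, [-3.2, 1.6, 6.0], [-121.3, -0.2, -2.5], 12.53)
(-121.0, [-1.4, 1.9, 5.6], [-121.7, -0.2, -2.6], 12.78)
(-122.0, [-0.2, 2.6, 5.6], [-122.4, -0.2, -2.6], 13.03)
(-123.0, [-0.6, 1.3, 6.0], [-123.3, -0.2, -2.6], 13.28)
(-124.0, [-0.9, 1.3, 5.5], [-124.3, -0.2, -2.6], 13.53)
(-125.0, [0.7, 2.
[... 664 characters left out ...]
.4, 5.7], [-136.6, -0.2, -2.7], 16.78)
(-138.0, [0.9, 2.0, 5.4], [-137.6, -0.2, -2.7], 17.03)
(-139.0, [1.6, 1.6, 6.8], [-138.6, -0.2, -2.7], 17.28)
(-140.0, [2.0, 1.6, 6.1], [-139.0, -0.2, -2.8], 17.53)
(-141.0, [3.1, 0.5, 6.2], [-139.5, -0.3, -2.9], 17.78)
(-142.0, [3.6, 0.1, 5.7], [-140.3, -0.4, -2.8], 18.03)
(-143.0, [2.2, 2.0, 5.8], [-141.3, -0.5, -2.8], 18.28)
(-144.0, [3.3, 0.7, 6.2], [-142.2, -0.5, -2.8], 18.53)
(-145.0, [4.0, 0.4, 6.6], [-143.3, -0.6, -2.8], 18.78)
(-146.0, [3.9, 1.2, 7.1], [-143.5, -0.6, -2.8], 19.03)
(-147.0, [7.1, 1.2, 7.9], [-143.5, -0.6, -2.8], 19.28)
(-148.0, [10.1, 1.5, 9.6], [-143.5, -0.6, -2.8], 19.53)
(-149.0, [11.3, 0.2, 6.9], [-143.5, -0.6, -2.7], 19.78)
```

Contact came at about −139 mm and the hard stop at −143.5 mm, with about 11 N of push, so the panel travelled the expected ~5 mm and is seated. I'll lift off along the normal while keeping the push on.

Run:
```python
from h import *
st=np.load("st2.npy"); a=st[0]; f0=st[2:]
for n in (.000,.003,.0055):
    move_l(pt(a,n),velocity=.02); f,p,t=F(); print(n,np.round(f-f0,1),np.round(p,1),t)
move_l(pt(-.141,.007),velocity=.03); f,p,t=F(); print(np.round(f-f0,1),np.round(p,1))
move_l(pt(-.138,.03),velocity=.06); f,p,t=F(); print(np.round(f-f0,1),np.round(p,1))
move_l(pt(-.10,.15),velocity=.15); sleep(.3)
i1=camera("scene")[130:330,90:330]; w=camera("wrist"); i2=camera("top")[180:320,230:475]
print(F())
v=np.hstack([cv2.resize(i1,(400,333)),cv2.resize(w,(400,333))])
cv2.imwrite("pics/end.png",v[:,:,::-1])
```

```text
0.0 [10.8 -0.7  3.8] [-143.6   -0.6   -0.7] 20.05
0.003 [10.9 -0.8  2.3] [-143.5   -0.5    2.2] 20.35
0.0055 [ 9.8 -0.6 -0.7] [-143.6   -0.2    4.2] 20.625
[-0.1  1.1 -1.1] [-141.4    0.2    7. ]
[ 0.  -0.  -1.3] [-137.9   -0.2   30.4]
(array([-0.50130603, -0.44263662,  0.57919629]), array([-1.00122383e+02,  6.73379640e-02,  1.49784605e+02]), 23.025)
```

View pics/end.png

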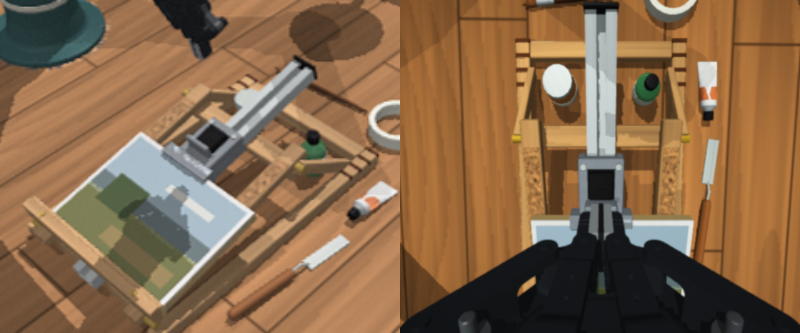

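The picture shows the holder down against the panel's upper edge (jaw over it at about (190,160) in the left half) and the panel on the ledge. The button is out, the jar, bottle, tube, knife and tape are where they were, and the arm is clear.

```bash
python3 -c "
from rig import *
print(sign_off())"
```

```text
the job is handed in; nothing more can be done
None
```

I handed the job in at about 23 s on the robot's clock: the panel is seated on the ledge, the holder is locked against it with the button out, and the arm is clear; no verdict came back.

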